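Open the toolbox to its stop and put the clamp away

TASK

Open the blue toolbox: lift its lid and ease it back past upright until you feel it come to rest on its stop, without letting it bang, forcing it, or dragging or tipping the loose box. Then put the red-handled clamp away: take it off the red panel and set it down (not dropped) flat on the floor of the box, in front of the screwdriver. Leave the lid resting open on its stop, and the steel rule, the white block and the tin where they are.

Things in the scene. Friction and masses are not known exactly. Their poses are not given: they have to be found in the camera images.
- toolbox: Blue steel box, loose on rubber feet (5 kg, slides or tips if pushed hard): 180 mm deep (x), 340 wide (y), rim 85 mm above the bench, walls 4 mm, inner floor 9 mm above the bench. Origin: centre of its underside. +x points from its front (pull lip, two latches hanging undone) to the hinges; it stands askew, its front turned towards the robot's right, the hinges to the left and away.
- lid: Lid, a closed pan 30 mm thick, 184 mm deep, 344 wide, flat foam-lined underside 1 mm above the rim. Origin on the hinge axis; axes match the box's when shut; opens by turning about +y, front edge up and over to the back. 0.4 to 0.8 kg, stiff hinge: it falls shut if let go below about 1 rad, stays put near upright, and must be pushed on to its stop. Fully open: between 1.65 and 2.05 rad.
- lid_hinge (a point): Middle of the lid's hinge axis, which runs along the box's y, 22 mm behind the rear wall (112 mm behind the box's centre) and 85 mm above the bench.
- lid_lip (a point): Middle of the front edge, at its underside, of the steel pull lip on the lid's front: 160 mm wide, 6 thick, sticking out 24 mm in front of the box, underside 86 mm above the bench and flush with the lid's underside, edge 229 mm from the hinge axis. Lifting takes 3 to 6 N here. Below it is only the box's front wall (shallow latches 120 mm either side of the middle).
- lid_stop: The lid's stop: a steel plate 36 mm wide in the middle of the box's rear wall, 25 mm below the hinge axis, with a rubber-tipped screw on which a lug behind the lid comes down. The screw is set in or out by a few mm, so the angle at which the lid comes to rest differs each time and has to be felt. Origin: middle of the plate.
- clamp: F-clamp lying on its side, 0.35 kg (may vary by a third), 235 x 87 x 26 mm: steel bar 200 mm long, 16 wide, 8 thick, its middle 13 mm above what it lies on; two dark jaws reach 75 mm to +y at x = 0 and x = 90 mm; spindle and red handle (26 mm thick) beside the bar at y = 60, x = -135 to 40 mm. Origin: under the bar's middle. x along the bar to the fixed jaw, z up.
- clamp_grip (a point): Middle of the free length of the clamp's bar between its two jaws (x = 45 mm, y = 0, 13 mm above what the clamp lies on), near its centre of mass: 66 mm of bare bar, 16 mm across along the clamp's y, with 39 mm free beside it up to the spindle on the +y side.
- clamp_mid (a point): Middle of the clamp's outline (x = -17.5 mm, y = 30 mm, 13 mm up).
- panel: Dark red board 360 mm (its x) by 320 mm, 12 mm thick, with three round holes and a light wooden strip along its far edge; fixed to the bench. Origin: centre of its underside.
- screwdriver: Screwdriver, 190 mm long, lying in the box along its rear wall (along the box's y, 66 mm behind the box's centre), handle 26 mm thick. Origin under its middle.
- ruler: Steel rule 200 x 30 x 3 mm lying on the panel's far part. Origin: centre of its underside.
- block: Small white block 50 x 30 x 22 mm on the panel's far part. Origin: centre of its underside.
- tin: Tin with a red label, 84 mm across, 100 mm high, standing beyond the gap between toolbox and panel. Origin: centre of its underside.

How it is judged:
By the outcome, as a careful person would: the job done as asked, in the order asked, and still so for the second after the job is handed in, with the robot touching nothing.
It also fails if it takes over 64 s, if anything falls off the work surface, if the arm or the gripper's body presses on something with over 40 N, if the wrist force passes 120 N, or if a joint passes its speed limit or range.

ROBOT

A 6-joint arm with a two-finger parallel gripper is mounted at the origin on the work surface. World frame = base frame: x ahead of the robot, y to its left, z up, the work surface at z = 0. Lengths are in mm, angles in rad, forces in N, time in s.
With the tool pointing down it reaches from about 350 to 975 mm from the base axis. Payload 7.1 kg.
Tool frame: the origin (TCP) lies midway between the tips of the shut fingers; the grasp point (between the pads) lies pinch_z behind it (pinch_z is the distance from the TCP to the grasp point, in mm); z points along the fingers, y is the line along which they close (so a half turn about z gives the same grasp; the last joint's range is limited). The gripper opens to 88 mm and grips with 3 to 60 N. Pads are 20 mm wide; open, the fingers measure 115 mm over their backs; the gripper's body (75 mm by 178 mm) begins 61 mm behind the grasp point.
Start: joints at [1.218, 0.423, 1.63, -0, 1.089, -0.019], TCP at [204.74, 590.496, 186.275] pointing down, gripper open.
Joint ranges: [-3, 3], [-0.9, 2.11], [0.09, 2.58], [-1.31, 4.45], [0.11, 2.69], [-2.54, 2.54]. Speed limits (rad/s): [2.39, 2.39, 3.01, 3.14, 3.14, 3.14].

INTERFACE

Orientations are given as a rotation vector (axis times angle).
In Python, from workcell import get_obs, get_image, close_job, pinch_z gives the robot as it stands.
- The arm moves only by the tool jog_arm, never from a script. Its argument "commands" is a list of rows, each a list of 3 entries, a list of its own where there are three numbers: the gripper command: -1 is shut, 1 is fully open, values between are in proportion, then the shift along the tool's x, y, z as a fraction of full scale, then the turn, a rotation vector about the tool's x, y, z as a fraction of full scale. In form: [[gripper, [tx, ty, tz], [rx, ry, rz]], ...]. A call has 1 to 10 rows; each row shifts and turns the commanded pose from where the row before left it, along the tool's axes as they then stand; what a row does not reach is not made up. Full scale, the value 1, is 0.1 m for a shift and 45 degrees for a turn. A row lasts 1/10 s, in which the tool goes at most 50 mm and 8.59 degrees, less where a joint would pass 70% of its speed; a pose out of reach is approached as far as the arm can. A call with a number of a shift or a turn outside -1 to 1 is refused whole. A call with a gripper value outside its range is refused whole. The fingers move at their own pace and stop on an object; the grip force is fixed at half the most. Time passes only in rows, so rows that do not move let the fingers close. It gives the time, the measured TCP pose, the force, the opening and the grip force at its end, in the units of the state.
- get_obs(): the state, without advancing time (a new reading comes with each control period).
- get_image(name): name is "side" or "top" or "wrist"; returns a dict with "image" (420x560x3 uint8, blue, green, red), "z_map" (420x560 float32, mm along the optical axis (not along the pixel's ray), 0 where there is no reading), "intrinsics" (3x3 intrinsics, pixels), "eye" and "orientation" of the camera in the world; the wrist camera has in their place "mount" (4x4, takes a point from camera to tool coordinates, whose origin is the TCP and whose axes are the flange's). Camera axes: x right, y down, z forward; pixel columns grow to the right and rows downward; lengths in mm; the calibration is good to about 2 mm. A picture is of the moment at which its call begins: read the wrist's pose just before it.
- close_job(): hands the job in; it is judged then, once.
The state is a dict: "t": time; "qpos": joint angles; "qvel": joint speeds; "joint_torque": joint torques, N m; "ee_pos": TCP position; "orientation": TCP orientation; "ft_force": force on the tool from outside, world axes, zero at the start; "moment": the same for the moment, N m; "width": finger opening in mm; "grasp_force": force on a finger pad.
Only numpy, scipy, OpenCV 4.12 (cv2) and the standard library are available. Lean on these libraries where they do the work, as an engineer would, in place of code of your own. Each camera call takes 0.05 s, during which the arm holds its last target. There are 200 camera calls.

## Working session

There is one attempt and no reset: what is moved stays moved. The work goes in short steps, Python scripts to look and compute and a tool call to move; the robot and the scene stay as the last step left them, time stands still between calls to the robot, and variables do not carry over. Pictures are saved under pics/ and viewed, at most 10 in all, crops included, and the job is handed in when it is done.

Besides the shell and the picture viewer there is one more tool, called after "Request:" as name(argument=value, ...), one argument or row to a line, values as JSON. jog_arm: Moves the arm, as the interface text tells. Its arguments: {"type":"object","properties":{"commands":{"type":"array","items":{"type":"array"}}},"required":["commands"]}

```bash
mkdir -p pics; ls
cat > h.py <<'E'
import numpy as np,cv2
from scipy.spatial.transform import Rotation as R
from workcell import get_obs,get_image,close_job,pinch_z
np.set_printoptions(precision=1,suppress=True)
def cam(n):
    o=get_obs(); d=get_image(n); K=np.array(d["intrinsics"])
    if n=="wrist":
        M=np.array(d["mount"]);T=np.eye(4);T[:3,:3]=R.from_rotvec(o["orientation"]).as_matrix();T[:3,3]=o["ee_pos"]
        T=T@M; Rm,e=T[:3,:3],T[:3,3]
    else:
        q=np.array(d["orientation"],float); e=np.array(d["eye"],float)
        Rm=q if q.shape==(3,3) else (R.from_rotvec(q).as_matrix() if q.size==3 else R.from_quat(q).as_matrix())
    return d["image"],d["z_map"],K,Rm,e
def cloud(c):
    im,z,K,Rm,e=c; v,u=np.mgrid[:z.shape[0],:z.shape[1]]
    P=np.stack([(u-K[0,2])/K[0,0]*z,(v-K[1,2])/K[1,1]*z,z],-1)
    return P@Rm.T+e
def ray(c,uv,h):
    im,z,K,Rm,e=c; uv=np.atleast_2d(uv).astype(float)
    d=np.c_[(uv[:,0]-K[0,2])/K[0,0],(uv[:,1]-K[1,2])/K[1,1],np.ones(len(uv))]@Rm.T
    return e+d*((h-e[2])/d[:,2])[:,None]
E
python3 - <<'E'
from h import *
print(pinch_z,get_obs())
for n in("top","side"):
    c=cam(n);print(n,get_image(n)["orientation"],c[4]);P=cloud(c);np.save(n+".npy",P);cv2.imwrite(f"pics/{n}0.png",c[0])
    import pickle;pickle.dump(c,open(n+".pkl","wb"))
E
```

```text
pics
18.700000000000003 {'t': 0.0, 'qpos': array([ 1.2,  0.4,  1.6,  0. ,  1.1, -0. ]), 'qvel': array([ 0., -0.,  0., -0.,  0.,  0.]), 'joint_torque': array([  0. , -54.5, -27.4,   0.1,   0. ,  -0. ]), 'ee_pos': array([204.5, 590. , 185.5]), 'orientation': array([-0.5, -3.1,  0. ]), 'ft_force': array([0.2, 0.1, 0.3]), 'moment': array([ 0.1,  0. , -0. ]), 'grasp_force': 0.0, 'width': 87.76577442990593}
top [-2.2  2.1 -0.2] [440.9 -21.6 984.6]
side [-2.3  0.5 -0.2] [ 210.6 -775.8  900. ]
```

View pics/top0.png

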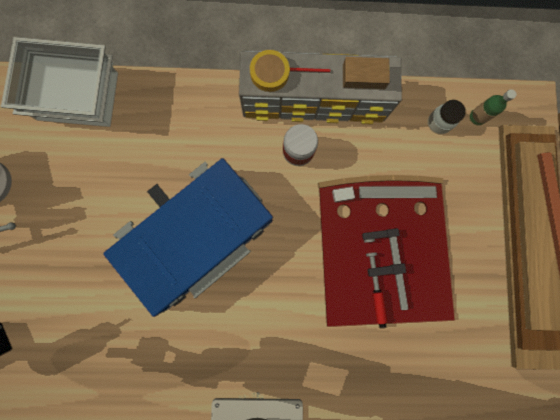

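View pics/side0.png

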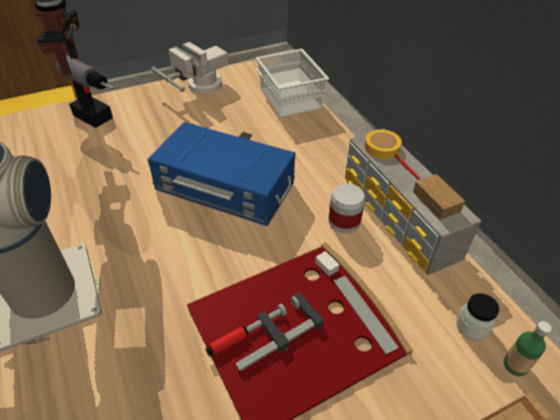

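The top view shows the blue lid with corners at about (105,253), (222,160), (271,218) and (154,315), and its lip near (220,272). The hinges and stop are on the upper left. The clamp bar runs from (396,232) to (404,308), with jaws to its left at about (382,236) and (387,270). The side view agrees, with the red handle towards the robot.

Run:
```python
from h import *
import pickle
for n in("top","side"):
    c=pickle.load(open(n+".pkl","rb"));P=cloud(c);im=c[0]
    hsv=cv2.cvtColor(im,cv2.COLOR_BGR2HSV)
    blue=((hsv[...,0]>100)&(hsv[...,0]<125)&(hsv[...,1]>150)&(hsv[...,2]>40)).astype(np.uint8)
    top=blue.astype(bool)&(P[...,2]>108)&(P[...,2]<124)
    z=np.median(P[top][:,2])
    pts=ray(c,np.argwhere(top)[:,::-1],z)[:,:2].astype(np.float32)
    r=cv2.minAreaRect(pts);print(n,"lid z",z,"rect",r); print(cv2.boxPoints(r))
    # lip: steel, low sat, z ~ 80-100 near the box
    k=cv2.convexHull(pts)
    ctr=np.array(r[0]);near=np.linalg.norm(P[...,:2]-ctr,axis=-1)<180
    m=near&~blue.astype(bool)&(P[...,2]>84)&(P[...,2]<100)
    nl,L,S,C=cv2.connectedComponentsWithStats(m.astype(np.uint8))
    for i in range(1,nl):
        if S[i,4]>30: print(" comp",S[i],C[i],P[L==i].mean(0),cv2.minAreaRect(P[L==i][:,:2].astype(np.float32)))
    # panel
    red=(((hsv[...,0]<8)|(hsv[...,0]>172))&(hsv[...,1]>150)&(hsv[...,2]>30))&(P[...,2]<18)&(P[...,2]>6)&(P[...,0]>150)&(P[...,1]<0)
    zp=np.median(P[red][:,2]);rp=cv2.minAreaRect(P[red][:,:2].astype(np.float32));print(" panel z",zp,rp)
    above=(P[...,2]>zp+5)&(P[...,2]<zp+60)
    box=cv2.boxPoints((rp[0],np.array(rp[1])-6,rp[2]))
    ins=np.array([cv2.pointPolygonTest(box,(float(p[0]),float(p[1])),False)>0 for p in P[...,:2].reshape(-1,2)]).reshape(above.shape)
    m=(ins&above).astype(np.uint8)
    nl,L,S,C=cv2.connectedComponentsWithStats(m)
    for i in range(1,nl):
        if S[i,4]>30:
            Q=P[L==i];print(" obj",S[i],Q.mean(0),np.percentile(Q[:,2],[5,50,95]),cv2.minAreaRect(Q[:,:2].astype(np.float32)))
            if S[i,4]>400:
              steel=(L==i)&(hsv[...,1]<90)&(hsv[...,2]>90); nb,LB,SB,CB=cv2.connectedComponentsWithStats(steel.astype(np.uint8))
              for j in range(1,nb):
                if SB[j,4]>25: Q=P[LB==j];print("   steel",SB[j],Q.mean(0),np.median(Q[:,2]),cv2.minAreaRect(Q[:,:2].astype(np.float32)))
    # tin
```

```text
top lid z 115.11559927369177 rect ((491.8984375, 158.4736785888672), (182.85546875, 337.34442138671875), 41.31285095214844)
[[311.9 224.8]
 [534.6 -28.6]
 [671.9  92.1]
 [449.2 345.5]]
 comp [189 162  20  17 154] [199.1 170.5] [645.6 147.6  90.8] ((645.4686889648438, 147.62353515625), (19.305877685546875, 49.04100799560547), 41.02513122558594)
 comp [147 184  23  23 255] [158.2 195.1] [585.2 240.6  87.1] ((585.3811645507812, 240.93844604492188), (49.2244987487793, 30.0519962310791), 41.099063873291016)
 comp [114 221  20  19 170] [124.1 230.3] [501.1 312.1  90.4] ((500.6069030761719, 312.93914794921875), (19.604337692260742, 50.130332946777344), 40.8347053527832)
 comp [189 244  62  55 812] [219.3 270.6] [413.8  90.9  90.2] ((414.3270568847656, 90.0909652709961), (25.270893096923828, 164.06976318359375), 41.3481559753418)
 panel z 11.480263099025251 ((470.10589599609375, -316.4425354003906), (359.12689208984375, 319.41851806640625), 3.5934650897979736)
 obj [333 187  22  15 257] [ 607.7 -205.8   32.5] [25.2 33.1 36.1] ((608.82568359375, -206.4039306640625), (30.658002853393555, 49.56
[... 2409 characters left out ...]
965332031)
   steel [284 319  30  21 247] [ 471.5 -333.3   29.6] 29.698516784944104 ((470.17401123046875, -332.9889221191406), (69.33589935302734, 16.841012954711914), 8.758428573608398)
   steel [246 320  16  11  81] [ 390.4 -285.3   29.7] 29.796992263850143 ((390.36676025390625, -284.78460693359375), (33.70848846435547, 10.288931846618652), 6.067009925842285)
   steel [236 341  42  29 381] [ 369.2 -348.9   29.5] 29.55429129162212 ((370.17535400390625, -348.139404296875), (88.20030975341797, 17.20867347717285), 8.321788787841797)
 obj [395 331   8  12  32] [ 652.7 -428.7   19.5] [18.4 19.3 21.7] ((652.686279296875, -427.322265625), (25.636199951171875, 6.4536824226379395), 85.8678207397461)
```

```bash
cat > g.py <<'E'
from h import *
H=np.array([576,231,85.]);YAW=np.radians(41.3);u=np.array([np.cos(YAW),np.sin(YAW),0]);w=np.array([-u[1],u[0],0]);Z=np.array([0,0,1.])
def tilt(az,phi):
    a=np.radians(az);p=np.radians(phi)
    z=np.array([np.cos(p)*np.cos(a),np.cos(p)*np.sin(a),-np.sin(p)]);y=np.array([np.sin(a),-np.cos(a),0])
    return np.c_[np.cross(y,z),y,z]
def box(X,Y,z): return H-112*u+X*u+Y*w+np.array([0,0,z-85.])
def go(p,o=None,Rm=None):
    o=o or get_obs();R0=R.from_rotvec(o["orientation"]).as_matrix() if Rm is None else Rm
    s=R0.T@(np.array(p)-o["ee_pos"])/100
    print("shift",np.round(s,3),"rows>=",np.linalg.norm(s)/.5)
def turn(Rt):
    R0=R.from_rotvec(get_obs()["orientation"]).as_matrix()
    v=R.from_matrix(R0.T@Rt).as_rotvec();print("turn",np.round(v/(np.pi/4),3),"rows>=",np.degrees(np.linalg.norm(v))/8.59)
E
python3 - <<'E'
from g import *
o=get_obs();R0=R.from_rotvec(o["orientation"]).as_matrix();print(R0)
ps=[[204.5,590,300],[450,200,330],[400,-100,300]]
for p in ps: go(p,o);o["ee_pos"]=np.array(p)
turn(tilt(71,45))
E
```

```text
[[-0.9  0.3 -0. ]
 [ 0.3  0.9 -0. ]
 [-0.  -0.  -1. ]]
shift [ 0.  -0.  -1.1] rows>= 2.2842198708646886
shift [-3.6 -2.9 -0.3] rows>= 9.236238411821125
shift [-0.5 -3.   0.3] rows>= 6.112282715974451
turn [-0.8  0.8  1.9] rows>= 11.447333980407702
```

Request:
jog_arm(
  commands=[
    [-1,[0,0,-0.4],[0,0,0]],
    [-1,[0,0,-0.4],[0,0,0]],
    [-1,[0,0,-0.4],[0,0,0]],
    [-1,[-0.36,-0.29,-0.03],[0,0,0]],
    [-1,[-0.36,-0.29,-0.03],[0,0,0]],
    [-1,[-0.36,-0.29,-0.03],[0,0,0]],
    [-1,[-0.36,-0.29,-0.03],[0,0,0]],
    [-1,[-0.36,-0.29,-0.03],[0,0,0]],
    [-1,[-0.36,-0.29,-0.03],[0,0,0]],
    [-1,[-0.36,-0.29,-0.03],[0,0,0]],
  ],
)

```text
t: 1.2
ee_pos: [376.8, 314.4, 327.4]
orientation: [0.521, 3.098, 0.0]
ft_force: [-0.3, -0.2, 0.2]
width: 11.0
grasp_force: 0.0
```

Request:
jog_arm(
  commands=[
    [-1,[-0.36,-0.29,-0.03],[0,0,0]],
    [-1,[-0.36,-0.29,-0.03],[0,0,0]],
    [-1,[-0.36,-0.29,-0.03],[0,0,0]],
    [-1,[-0.07,-0.43,0.04],[0,0,0]],
    [-1,[-0.07,-0.43,0.04],[0,0,0]],
    [-1,[-0.07,-0.43,0.04],[0,0,0]],
    [-1,[-0.07,-0.43,0.04],[0,0,0]],
    [-1,[-0.07,-0.43,0.04],[0,0,0]],
    [-1,[-0.07,-0.43,0.04],[0,0,0]],
    [-1,[-0.07,-0.43,0.04],[0,0,0]],
  ],
)

```text
t: 2.2
ee_pos: [396.8, -103.5, 308.3]
orientation: [0.522, 3.097, -0.0]
ft_force: [0.4, -0.4, 0.0]
width: 0.2
grasp_force: 0.0
```

```bash
sed -i 's/precision=1/precision=2/' h.py
python3 - <<'E'
from g import *
o=get_obs();print(o["t"],o["qpos"],o["ee_pos"]);turn(tilt(71,45))
E
```

```text
2.2 [-0.28 -0.05  1.93 -0.    1.26 -1.52] [ 396.81 -103.45  308.26]
turn [-0.78  0.78  1.89] rows>= 11.44745328625616
```

Request:
jog_arm(
  commands=[
    [-1,[0,0,0],[-0.065,0.065,0.157]],
    [-1,[0,0,0],[-0.065,0.065,0.157]],
    [-1,[0,0,0],[-0.065,0.065,0.157]],
    [-1,[0,0,0],[-0.065,0.065,0.157]],
    [-1,[0,0,0],[-0.065,0.065,0.157]],
    [-1,[0,0,0],[-0.065,0.065,0.157]],
    [-1,[0,0,0],[-0.065,0.065,0.157]],
    [-1,[0,0,0],[-0.065,0.065,0.157]],
    [-1,[0,0,0],[-0.065,0.065,0.157]],
    [-1,[0,0,0],[-0.065,0.065,0.157]],
  ],
)

```text
t: 3.2
ee_pos: [397.7, -102.2, 308.2]
orientation: [-1.921, -1.821, -0.759]
ft_force: [0.3, -0.9, -0.4]
width: 0.9
grasp_force: 0.0
```

Request:
jog_arm(
  commands=[
    [-1,[0,0,0],[-0.065,0.065,0.157]],
    [-1,[0,0,0],[-0.065,0.065,0.157]],
  ],
)

```text
t: 3.4
ee_pos: [397.7, -102.2, 308.2]
orientation: [-2.082, -1.477, -0.862]
ft_force: [-0.4, 0.4, -0.7]
width: 0.3
grasp_force: 0.0
```

Run:
```python
from g import *
o=get_obs();print(o["t"],o["qpos"],o["ee_pos"],o["ft_force"]);turn(tilt(71,45))
Rt=tilt(71,45);o["ee_pos"]=o["ee_pos"].copy()
print(Rt)
for p in ([395,0,200],[410,26,61],[440,52,61]): go(p,o,Rt);o["ee_pos"]=np.array(p)
```

```text
3.4 [-0.84  0.15  1.96  0.67  1.5  -0.72] [ 397.69 -102.22  308.2 ] [-0.45  0.42 -0.72]
turn [ 0.   -0.   -0.01] rows>= 0.03332016975553833
[[ 0.23  0.95  0.23]
 [ 0.67 -0.33  0.67]
 [ 0.71  0.   -0.71]]
shift [-0.09 -0.36  1.44] rows>= 2.9775647370354967
shift [-0.78  0.06  1.19] rows>= 2.844081574076243
shift [0.24 0.2  0.24] rows>= 0.7939773296511683
```

Request:
jog_arm(
  commands=[
    [-1,[-0.02,-0.09,0.36],[0,0,0]],
    [-1,[-0.02,-0.09,0.36],[0,0,0]],
    [-1,[-0.02,-0.09,0.36],[0,0,0]],
    [-1,[-0.02,-0.09,0.36],[0,0,0]],
    [-1,[-0.195,0.015,0.3],[0,0,0]],
    [-1,[-0.195,0.015,0.3],[0,0,0]],
    [-1,[-0.195,0.015,0.3],[0,0,0]],
    [-1,[-0.195,0.015,0.3],[0,0,0]],
    [-1,[0,0,0],[0,0,0]],
  ],
)

```text
t: 4.3
ee_pos: [408.3, 28.1, 57.6]
orientation: [-2.076, -1.479, -0.854]
ft_force: [-0.3, 0.4, 0.2]
width: 0.6
grasp_force: 0.0
```

Run:
```python
from g import *
o=get_obs();print(o["t"],o["qpos"],o["ee_pos"],o["ft_force"])
Rt=tilt(71,45);go([440,52,61],o,Rt)
n=Rt[:,0]; d=Rt[:,2]
def tcp(th):
    rad=lambda r:H-112*0*u+r*(-np.cos(th)*u+np.sin(th)*Z)-50*w
    if th<.85: return rad(229)+25*d-10*n
    return rad(204)-10*n+ (25*d@w)*w
ths=[0,.1,.2,.35,.5,.65,.8,.95,1.1,1.25,1.4,1.5,1.6]
p0=tcp(0);print("start",p0)
for a,b in zip(ths,ths[1:]): print(b,tcp(b),"dshift",Rt.T@(tcp(b)-tcp(a))/100)
cv2.imwrite("pics/top1.png",cam("top")[0]); cv2.imwrite("pics/side1.png",cam("side")[0])
```

```text
4.3 [-0.58  0.57  2.24  1.04  0.91 -1.16] [408.29  28.07  57.58] [-0.35  0.35  0.19]
shift [0.26 0.22 0.21] rows>= 0.7974825062285587
start [440.41  52.33  60.25]
0.1 [441.27  53.08  83.11] dshift [ 0.17  0.01 -0.15]
0.2 [443.84  55.34 105.75] dshift [ 0.18  0.02 -0.14]
0.35 [450.84  61.49 138.77] dshift [ 0.29  0.05 -0.18]
0.5 [461.47  70.83 170.04] dshift [ 0.31  0.07 -0.13]
0.65 [475.5   83.15 198.84] dshift [ 0.32  0.09 -0.09]
0.8 [492.59  98.17 224.53] dshift [ 0.32  0.11 -0.04]
0.95 [511.77 115.01 243.87] dshift [0.29 0.13 0.02]
1.1 [531.4  132.26 259.74] dshift [0.27 0.13 0.05]
1.25 [552.59 150.88 271.52] dshift [0.26 0.14 0.09]
1.4 [574.87 170.45 278.96] dshift [0.23 0.15 0.13]
1.5 [590.08 183.81 281.42] dshift [0.14 0.1  0.11]
1.6 [605.39 197.26 281.84] dshift [0.13 0.1  0.12]
```

View pics/side1.png

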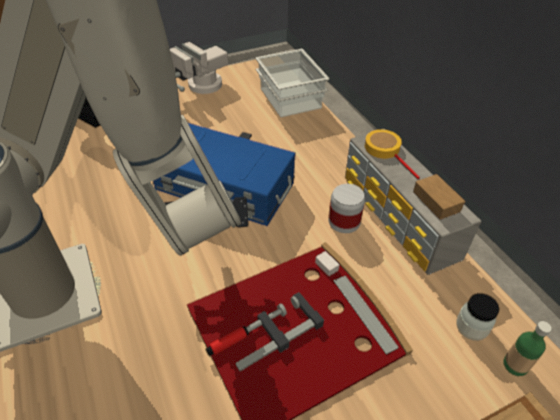

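Arm stands in front of the box, finger near the lip at about (240,215); nothing has been touched.

Request:
jog_arm(
  commands=[
    [-1,[0.05,0.05,0.05],[0,0,0]],
    [-1,[0.05,0.05,0.05],[0,0,0]],
    [-1,[0.05,0.05,0.05],[0,0,0]],
    [-1,[0.04,0.04,0.04],[0,0,0]],
    [-1,[0.02,0.02,0.02],[0,0,0]],
    [-1,[0,0,0],[0,0,0]],
  ],
)

```text
t: 5.0
ee_pos: [440.1, 48.1, 60.8]
orientation: [-2.078, -1.485, -0.86]
ft_force: [-0.4, -0.9, 0.4]
width: 0.7
grasp_force: 0.0
```

Request:
jog_arm(
  commands=[
    [-1,[0.03,0,-0.025],[0,0,0]],
    [-1,[0.03,0,-0.025],[0,0,0]],
    [-1,[0.03,0,-0.025],[0,0,0]],
    [-1,[0,0,0],[0,0,0]],
  ],
)

```text
t: 5.4
ee_pos: [440.2, 48.6, 72.7]
orientation: [-2.079, -1.484, -0.861]
ft_force: [-1.0, -0.5, -0.2]
width: 0.2
grasp_force: 0.0
```

Request:
jog_arm(
  commands=[
    [-1,[0.03,0,-0.02],[0,0,0]],
    [-1,[0.03,0,-0.02],[0,0,0]],
    [-1,[0.03,0,-0.02],[0,0,0]],
    [-1,[0,0,0],[0,0,0]],
  ],
)

```text
t: 5.8
ee_pos: [441.0, 50.8, 83.3]
orientation: [-2.079, -1.485, -0.861]
ft_force: [-0.3, -0.5, -0.7]
width: 0.4
grasp_force: 0.0
```

Run:
```python
from g import *
c=cam("side");P=cloud(c);im=c[0]
cv2.imwrite("pics/w1.png",np.vstack([cam("wrist")[0],cv2.resize(im[100:260,100:320],(560,407))])[::1][:, :] [:827:1] if 0 else cam("wrist")[0]); 
cv2.imwrite("pics/s2.png",cv2.resize(im[100:250,120:320],(800,600)))
```

```text
(no output)
```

View pics/w1.png

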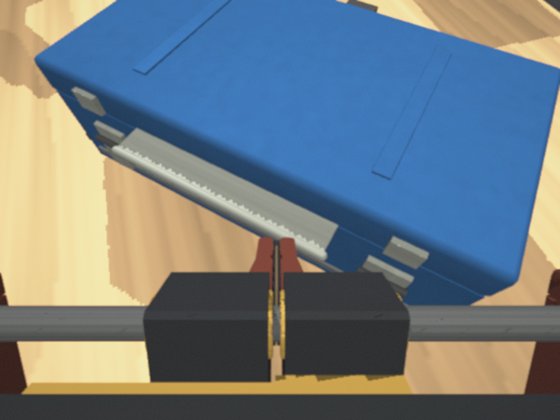

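Wrist view: the fingertips end at (275,238), just short of the lip's front edge, which runs from (115,150) to (325,258). So they are in front of the lip, not under it. I'll measure the gap.

Run:
```python
from g import *
c=cam("wrist");im,z,K,Rm,e=c;P=cloud(c);o=get_obs()
hsv=cv2.cvtColor(im,cv2.COLOR_BGR2HSV)
m=(hsv[...,1]<90)&(hsv[...,2]>110)&(P[...,2]>80)&(P[...,2]<100)
m[:,:105]=0;m[:130]=0;m[262:]=0;m[:,335:]=0
B=lambda p:np.array([(p-(H-112*u))@u,(p-(H-112*u))@w,p[2]])
nl,L,S,C=cv2.connectedComponentsWithStats(m.astype(np.uint8));i=1+S[1:,4].argmax();Q=P[L==i]
Q=np.array([B(p) for p in Q]);print(S[i],np.percentile(Q,[1,5,50,95,99],axis=0))
for rc in ((245,268),(240,275),(244,285),(260,275)): print(rc,z[rc],P[rc],B(P[rc]))
print("tcp box",o["ee_pos"],B(o["ee_pos"]),"proj",)
T=Rm.T@(o["ee_pos"]-e);print(K@T/T[2],T)
```

```text
[ 112  130  223  131 8353] [[-111.61  -78.48   89.06]
 [-111.02  -73.35   89.93]
 [ -99.86   -9.39   91.05]
 [ -87.61   70.56   92.19]
 [ -86.54   78.64   92.7 ]]
(245, 268) 159.89566 [430.51  27.2  125.7 ] [-131.81  -57.09  125.7 ]
(240, 275) 172.05812 [435.96  32.85 115.76] [-123.99  -56.44  115.76]
(244, 285) 162.7456 [438.76  26.02 123.32] [-126.39  -63.42  123.32]
(260, 275) 147.87007 [430.26  16.12 133.49] [-139.31  -65.24  133.49]
tcp box [440.8   50.77  82.83] [-108.52  -46.17   82.83] proj
[273.11 234.74   1.  ] [ -1.83  17.2  209.83]
```

Request:
jog_arm(
  commands=[
    [-1,[-0.05,0,0.05],[0,0,0]],
    [-1,[-0.05,0,0.05],[0,0,0]],
    [-1,[-0.04,0,0.04],[0,0,0]],
    [-1,[0.03,0.025,0.03],[0,0,0]],
    [-1,[0.03,0.025,0.03],[0,0,0]],
    [-1,[0,0,0],[0,0,0]],
  ],
)

```text
t: 6.55
ee_pos: [448.7, 57.5, 63.0]
orientation: [-2.078, -1.485, -0.86]
ft_force: [-1.1, 0.5, -0.8]
width: 0.4
grasp_force: 0.0
```

Request:
jog_arm(
  commands=[
    [-1,[0.03,0,-0.03],[0,0,0]],
    [-1,[0.03,0,-0.03],[0,0,0]],
    [-1,[0.02,0,-0.02],[0,0,0]],
    [-1,[0.02,0,-0.02],[0,0,0]],
    [-1,[0,0,0],[0,0,0]],
  ],
)

```text
t: 7.05
ee_pos: [448.5, 57.0, 77.7]
orientation: [-2.079, -1.485, -0.861]
ft_force: [-0.3, 0.1, -0.3]
width: 0.5
grasp_force: 0.0
```

Request:
jog_arm(
  commands=[
    [-1,[0.02,0,-0.02],[0,0,0]],
    [-1,[0.02,0,-0.02],[0,0,0]],
    [-1,[0.02,0,-0.02],[0,0,0]],
    [-1,[0.02,0,-0.02],[0,0,0]],
    [-1,[0,0,0],[0,0,0]],
  ],
)

```text
t: 7.55
ee_pos: [448.4, 57.1, 88.8]
orientation: [-2.079, -1.484, -0.861]
ft_force: [0.3, 0.1, 0.7]
width: 0.5
grasp_force: 0.0
```

Run:
```python
from g import *
c=cam("wrist");P=cloud(c);im=c[0];cv2.imwrite("pics/w2.png",im)
hsv=cv2.cvtColor(im,cv2.COLOR_BGR2HSV)
b=(hsv[...,0]>100)&(hsv[...,0]<125)&(hsv[...,1]>150)&(P[...,2]>105)&(P[...,2]<150)
Q=P[b];A=np.c_[Q[:,:2],np.ones(len(Q))];s=np.linalg.lstsq(A,Q[:,2],rcond=None)[0];print(b.sum(),s,"tilt",np.hypot(*s[:2]),get_obs()["ee_pos"],get_obs()["ft_force"])
```

```text
88519 [  0.01   0.01 111.83] tilt 0.008735186345787283 [448.37  57.11  88.66] [-0.66  0.59 -0.7 ]
```

View pics/w2.png

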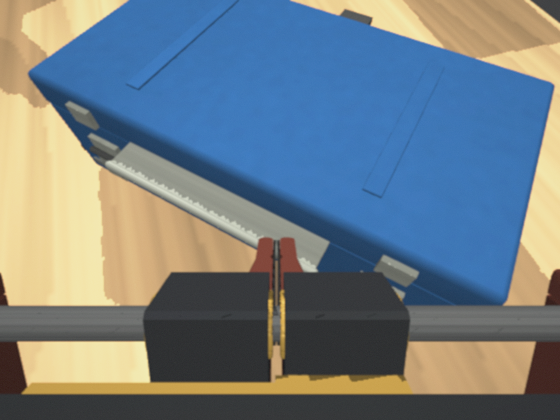

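The wrist view shows the lip edge passing just behind the fingertips at (275,240). The lid is still shut (tilt 0) and there's no contact force. I'll measure the finger's own shape in tool coordinates.

Run:
```python
from g import *
c=cam("wrist");P=cloud(c);o=get_obs();Rt=R.from_rotvec(o["orientation"]).as_matrix()
T=(P-o["ee_pos"])@Rt
B=lambda p:np.array([(p-(H-112*u))@u,(p-(H-112*u))@w,p[2]])
for col in (262,290,300):
  for r in range(226,275,4): print(col,r,T[r,col],B(P[r,col]),c[0][r,col])
print(B(o["ee_pos"]))
```

```text
262 226 [ 5.01 -6.92  2.22] [-97.67 -37.76  90.49] [138 149 147]
262 230 [ 3.34 -6.82 -0.65] [-100.41  -39.44   91.35] [140 151 148]
262 234 [ 1.42 -6.76 -2.68] [-102.8   -40.87   91.43] [144 156 154]
262 238 [ 11.73  -5.24 -37.81] [-117.27  -50.83  123.59] [ 81  93 138]
262 242 [ 12.01  -4.98 -44.23] [-120.9   -53.2   128.34] [ 60  72 131]
262 246 [ 11.36  -4.84 -47.88] [-123.47  -54.83  130.46] [ 61  72 131]
262 250 [ 11.71  -4.6  -53.76] [-126.75  -56.97  134.88] [ 60  71 130]
262 254 [ 11.85  -4.4  -58.79] [-129.65  -58.85  138.53] [ 60  71 131]
262 258 [ 11.78  -4.23 -63.06] [-132.22  -60.52  141.51] [ 60  72 132]
262 262 [ 12.02  -4.04 -67.77] [-134.87  -62.24  145.01] [ 59  71 130]
262 266 [ 11.47  -3.93 -70.54] [-136.86  -63.5   146.59] [ 60  71 131]
262 270 [ 11.51  -3.78 -74.38] [-139.12  -64.96  149.34] [ 60  72 129]
262 274 [  34.     -1.56 -123.64] [-154.42  -76.17  200.1 ] [61 59 57]
290 226 [ 4.94 10.68  2.45] [-88.84 -52.99  90.31] [141 154 151]
290 230 [ 3.34 10.57 -0.65] [-91.78 -54.54  91.37] [142 154 151]
290 234 [ 1.28 10.53 -2.26] [-94.05 -55.79  91.06] [141 152
[... 925 characters left out ...]
 16.56 -5.01] [-93.74 -62.55  91.88] [140 152 148]
300 242 [-2.84 16.59 -5.26] [-95.42 -63.55  90.28] [140 151 149]
300 246 [-4.29 16.41 -8.21] [-98.21 -64.94  91.34] [137 148 145]
300 250 [ -5.99  16.29 -10.4 ] [-100.66  -66.2    91.69] [140 151 150]
300 254 [ -7.65  16.17 -12.6 ] [-103.09  -67.44   92.09] [142 153 151]
300 258 [-10.22  16.22 -12.58] [-104.63  -68.39   90.25] [173 188 183]
300 262 [-10.87  15.93 -16.89] [-107.82  -69.87   92.84] [173 187 185]
300 266 [ 11.14  11.85 -69.81] [-128.79  -77.06  145.86] [ 93 103 134]
300 270 [ 11.63  11.51 -74.62] [-131.61  -78.27  149.61] [ 58  69 128]
300 274 [  33.25    7.81 -122.12] [-149.3   -84.04  198.51] [59 58 54]
[-98.67 -46.31  88.54]
```

Run:
```python
from g import *
import pickle
c0=pickle.load(open("top.pkl","rb"));c1=cam("top")
a=cv2.cvtColor(c0[0],cv2.COLOR_BGR2GRAY).astype(np.float32);b=cv2.cvtColor(c1[0],cv2.COLOR_BGR2GRAY).astype(np.float32)
for (r,cc) in ((150,180),(150,215),(170,130),(212,110)):
    s=np.s_[r:r+40,cc:cc+40]; print(r,cc,cv2.phaseCorrelate(a[s],b[s],cv2.createHanningWindow((40,40),cv2.CV_32F)))
P=cloud(c1);o=get_obs()
ctr=H-112*u;Bx=(P-ctr)@u;By=(P-ctr)@w
m=(abs(By)<165)&(Bx>-85)&(Bx<85)&(P[...,2]<180)&(c1[0][...,0]>90)&(c1[0][...,2]<60)
A=np.c_[Bx[m],By[m],np.ones(m.sum())];print(m.sum(),np.linalg.lstsq(A,P[m][:,2],rcond=None)[0])
cv2.imwrite("pics/t2.png",cv2.resize(c1[0][130:330,90:300],(630,600)))
```

```text
150 180 ((0.08279972019615656, 0.057404052002748784), 0.9488464763760567)
150 215 ((0.08784624471942948, 0.03926326090797261), 1.0765755438804627)
170 130 ((0.0637096514155786, 0.0015230328866877585), 1.0237514600157738)
212 110 ((0.0027649254584538596, 0.18773225416776285), 0.9254800778627396)
11237 [ -0.    -0.   115.18]
```

View pics/t2.png

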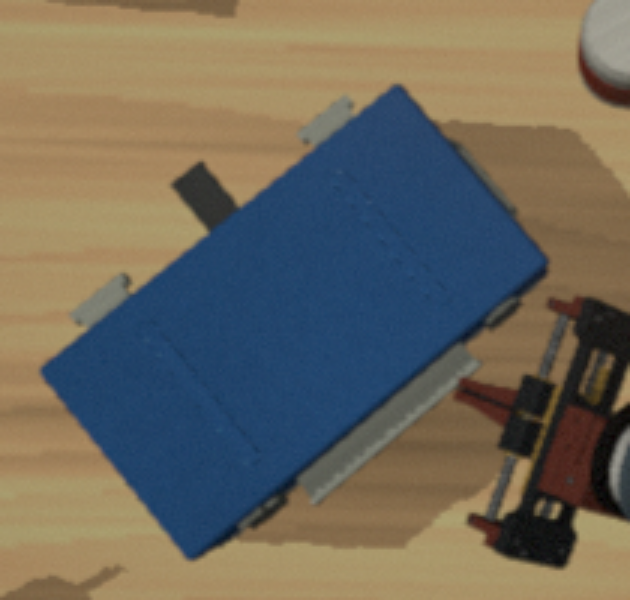

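Top crop: the box hasn't moved. The fingers meet the lip's front edge at about (458,388) and their last 10 mm or so is hidden under the lip. I'll keep raising gently.

Request:
jog_arm(
  commands=[
    [-1,[0.02,0,-0.02],[0,0,0]],
    [-1,[0.02,0,-0.02],[0,0,0]],
    [-1,[0.02,0,-0.02],[0,0,0]],
    [-1,[0,0,0],[0,0,0]],
  ],
)

```text
t: 8.1
ee_pos: [448.4, 57.1, 97.4]
orientation: [-2.079, -1.484, -0.861]
ft_force: [-0.7, 0.1, -0.1]
width: 0.4
grasp_force: 0.0
```

```bash
cat >> g.py <<'E'
def lid(n="top"):
    c=cam(n);P=cloud(c);ctr=H-112*u;Bx=(P-ctr)@u;By=(P-ctr)@w
    m=(abs(By)<165)&(Bx>-120)&(Bx<140)&(P[...,2]>95)&(c[0][...,0]>70)&(c[0][...,2]<60)&(c[0][...,0].astype(int)>c[0][...,2]+50)
    A=np.c_[Bx[m],By[m],np.ones(m.sum())];s=np.linalg.lstsq(A,P[m][:,2],rcond=None)[0];print("lid",n,m.sum(),s,"ang",np.arctan(-s[0]))
E
python3 - <<'E'
from g import *
lid();o=get_obs();print(o["ee_pos"],o["ft_force"],o["moment"])
E
```

```text
lid top 11828 [ -0.    -0.   115.14] ang 0.0010033055784186263
[448.39  57.12  97.2 ] [ 0.32 -0.46 -0.69] [-0.34  0.18 -0.04]
```

Run:
```python
from g import *
o=get_obs();Rt=R.from_rotvec(o["orientation"]).as_matrix()
cs=[]
for n in("top","side"):
    c=cam(n);im,z,K,Rm,e=c;im=im.copy();uv=[]
    for s in (0,-20,-40,-60):
        p=K@(Rm.T@(o["ee_pos"]+s*Rt[:,2]-e));uv.append(p[:2]/p[2])
    uv=np.array(uv);print(n,uv.tolist());q=uv[0].astype(int)
    big=cv2.resize(im[q[1]-50:q[1]+50,q[0]-66:q[0]+67],(400,300),interpolation=cv2.INTER_CUBIC)
    for p in uv: cv2.circle(big,tuple(((p-q+[66,50])*3).astype(int)),3,(0,255,0),1)
    cs.append(big)
cv2.imwrite("pics/tip.png",np.hstack(cs))
```

```text
top [[234.49845787290383, 255.53657835215927], [239.8361556609618, 257.66011701722664], [245.35258782569468, 259.85476299760427], [251.05688469248832, 262.1241486830884]]
side [[220.31400578663437, 190.26725445606365], [219.95859454254233, 189.97089129191482], [219.59066460005954, 189.66408928789306], [219.20954267996984, 189.34628702349698]]
```

View pics/tip.png

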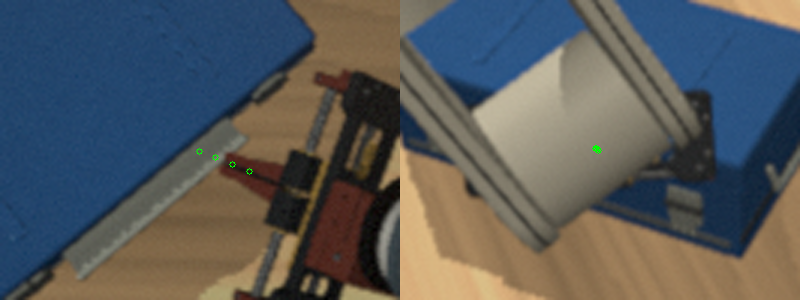

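Both crops show the visible fingers ending about 35 mm short of the reported TCP along the tool axis (circles 2–3 in the left crop). The wrist depth agrees, at z = -37. So the real tips are about 36 mm behind the reported TCP, which explains why nothing was touched. I'll re-plan with that.

```bash
cat >> g.py <<'E'
H=H+3*u
OFF=36
E
python3 - <<'E'
from g import *
c=cam("wrist");P=cloud(c);o=get_obs();Rt=R.from_rotvec(o["orientation"]).as_matrix();T=(P-o["ee_pos"])@Rt
im=c[0].astype(int);m=(im[...,2]>im[...,0]+40)&(abs(T[...,1])<25)&(abs(T[...,0])<25)
print("finger z",np.percentile(T[m][:,2],[1,50,95,99,100]))
ct=cam("top");P=cloud(ct);T=(P-o["ee_pos"])@Rt;m=(abs(T[...,1])<15)&(abs(T[...,0])<16)&(T[...,2]>-80)&(T[...,2]<10)
print("top finger z",np.percentile(T[m],[1,50,95,99],axis=0))
Rt=tilt(71,45);d=Rt[:,2];n=Rt[:,0]
def tcp(th):
    rad=lambda r:H+r*(-np.cos(th)*u+np.sin(th)*Z)-50*w
    if th<.85: return rad(229)+(18+OFF)*d-12*n
    return rad(211)-12*n+ OFF*d+(18*d@w)*w
s=tcp(0)
for p in (o["ee_pos"]-40*u,np.array([*(s-40*u)[:2],s[2]-2]),s-4*u-2*Z,s): print(p);go(p,o,Rt);o["ee_pos"]=p
ths=[0,.1,.2,.35,.5,.65,.8,.95,1.1,1.25,1.4,1.5,1.6,1.7,1.8]
for a,b in zip(ths,ths[1:]): print(b,tcp(b),"dshift",Rt.T@(tcp(b)-tcp(a))/100)
E
```

```text
finger z [-149.75 -142.61  -49.71  -39.82    4.87]
top finger z [[-15.44 -14.19 -79.26]
 [  5.53  -0.32  -5.99]
 [ 10.33  11.72   8.02]
 [ 14.51  14.23   9.68]]
[418.21  30.8   96.97]
shift [-0.25 -0.2  -0.25] rows>= 0.8
[418.83  45.96  36.33]
shift [-0.33 -0.04  0.53] rows>= 1.2502222962239686
[445.88  69.72  36.33]
shift [0.22 0.18 0.22] rows>= 0.7200000000000001
[448.88  72.36  38.33]
shift [0.04 0.02 0.01] rows>= 0.08944271909999162
0.1 [449.74  73.11  61.19] dshift [ 0.17  0.01 -0.15]
0.2 [452.31  75.37  83.83] dshift [ 0.18  0.02 -0.14]
0.35 [459.31  81.52 116.85] dshift [ 0.29  0.05 -0.18]
0.5 [469.94  90.86 148.12] dshift [ 0.31  0.07 -0.13]
0.65 [483.96 103.18 176.92] dshift [ 0.32  0.09 -0.09]
0.8 [501.06 118.2  202.61] dshift [ 0.32  0.11 -0.04]
0.95 [520.41 135.19 222.69] dshift [0.3  0.13 0.02]
1.1 [540.71 153.03 239.1 ] dshift [0.28 0.13 0.05]
1.25 [562.63 172.29 251.29] dshift [0.27 0.14 0.09]
1.4 [585.67 192.53 258.99] dshift [0.24 0.15 0.13]
1.5 [601.4  206.35 261.53] dshift [0.15 0.1  0.11]
1.6 [617.25 220.27 261.97] dshift [0.13 0.1  0.13]
1.7 [633.04 234.14 260.3 ] dshift [0.12 0.1  0.14]
1.8 [648.63 247.84 256.54] dshift [0.1  0.1  0.15]
```

Request:
jog_arm(
  commands=[
    [-1,[-0.125,-0.1,-0.125],[0,0,0]],
    [-1,[-0.125,-0.1,-0.125],[0,0,0]],
    [-1,[-0.11,-0.01,0.18],[0,0,0]],
    [-1,[-0.11,-0.01,0.18],[0,0,0]],
    [-1,[-0.11,-0.02,0.17],[0,0,0]],
    [-1,[0.05,0.04,0.05],[0,0,0]],
    [-1,[0.05,0.04,0.05],[0,0,0]],
    [-1,[0,0,0],[0,0,0]],
  ],
)

```text
t: 9.15
ee_pos: [432.0, 56.0, 36.8]
orientation: [-2.078, -1.486, -0.861]
ft_force: [0.2, -0.8, -0.4]
width: 0.3
grasp_force: 0.0
```

Request:
jog_arm(
  commands=[
    [-1,[0.03,0.025,0.03],[0,0,0]],
    [-1,[0.03,0.025,0.03],[0,0,0]],
    [-1,[0.03,0.025,0.03],[0,0,0]],
    [-1,[0,0,0],[0,0,0]],
  ],
)

```text
t: 9.55
ee_pos: [442.6, 65.5, 36.4]
orientation: [-2.078, -1.485, -0.861]
ft_force: [0.2, 0.6, 0.3]
width: 0.8
grasp_force: 0.0
```

Request:
jog_arm(
  commands=[
    [-1,[0.02,0.02,0.02],[0,0,0]],
    [-1,[0.02,0,-0.02],[0,0,0]],
    [-1,[0.02,0,-0.02],[0,0,0]],
    [-1,[0.02,0,-0.02],[0,0,0]],
    [-1,[0,0,0],[0,0,0]],
  ],
)

```text
t: 10.05
ee_pos: [445.0, 67.1, 45.0]
orientation: [-2.079, -1.484, -0.861]
ft_force: [0.4, 0.2, 0.7]
width: 0.4
grasp_force: 0.0
```

Request:
jog_arm(
  commands=[
    [-1,[0.02,0,-0.02],[0,0,0]],
    [-1,[0.02,0,-0.02],[0,0,0]],
    [-1,[0.02,0,-0.02],[0,0,0]],
    [-1,[0,0,0],[0,0,0]],
  ],
)

```text
t: 10.45
ee_pos: [444.7, 67.2, 53.2]
orientation: [-2.079, -1.484, -0.86]
ft_force: [-1.3, -1.1, -3.6]
width: 0.4
grasp_force: 1.8
```

Request:
jog_arm(
  commands=[
    [-1,[0.085,0.005,-0.075],[0,0,0]],
    [-1,[0.085,0.005,-0.075],[0,0,0]],
    [-1,[0.09,0.01,-0.07],[0,0,0]],
    [-1,[0.09,0.01,-0.07],[0,0,0]],
  ],
)

```text
t: 10.85
ee_pos: [448.4, 70.7, 98.6]
orientation: [-2.078, -1.484, -0.859]
ft_force: [-1.8, -0.3, -4.3]
width: 0.7
grasp_force: 1.8
```

Run:
```python
from g import *
lid();o=get_obs();print(o["ee_pos"],o["ft_force"],o["moment"])
```

```text
lid top 11725 [ -0.23  -0.   140.99] ang 0.22201383722978876
[448.98  70.76  99.9 ] [-4.18 -1.04  0.03] [-0.48  0.68  0.43]
```

Lid at 0.22 rad with small forces; continuing on the arc.

Request:
jog_arm(
  commands=[
    [-1,[0.1,0.017,-0.055],[0,0,0]],
    [-1,[0.1,0.017,-0.055],[0,0,0]],
    [-1,[0.1,0.017,-0.055],[0,0,0]],
    [-1,[0.103,0.023,-0.04],[0,0,0]],
    [-1,[0.103,0.023,-0.04],[0,0,0]],
    [-1,[0.103,0.025,-0.04],[0,0,0]],
    [-1,[0.107,0.03,-0.03],[0,0,0]],
  ],
)

```text
t: 11.6
ee_pos: [472.3, 92.1, 171.2]
orientation: [-2.079, -1.484, -0.859]
ft_force: [-2.2, -5.7, -0.7]
width: 0.5
grasp_force: 2.6
```

Run:
```python
from g import *
lid();o=get_obs();print(o["ee_pos"],o["ft_force"],o["moment"])
```

```text
lid top 9862 [ -0.64  -0.   192.77] ang 0.572263230263816
[473.5   92.43 172.66] [-0.85 -2.69  0.03] [-0.8   0.48  0.09]
```

Request:
jog_arm(
  commands=[
    [-1,[0.107,0.03,-0.03],[0,0,0]],
    [-1,[0.107,0.03,-0.02],[0,0,0]],
    [-1,[0.107,0.037,-0.013],[0,0,0]],
    [-1,[0.107,0.037,-0.013],[0,0,0]],
    [-1,[0.107,0.037,-0.01],[0,0,0]],
    [-1,[0.1,0.043,0.006],[0,0,0]],
    [-1,[0.1,0.043,0.006],[0,0,0]],
    [-1,[0.1,0.043,0.01],[0,0,0]],
  ],
)

```text
t: 12.45
ee_pos: [518.9, 134.7, 235.0]
orientation: [-2.078, -1.484, -0.86]
ft_force: [-1.9, -2.7, -1.0]
width: 0.9
grasp_force: 1.4
```

Run:
```python
from g import *
lid();o=get_obs();print(o["ee_pos"],o["ft_force"],o["moment"],o["qpos"])
```

```text
lid top 6240 [ -1.27  -0.01 286.92] ang 0.9024360073805886
[520.26 135.22 236.25] [-0.36 -1.12  0.05] [-0.55  0.29  0.02] [-0.24  0.24  2.04  0.96  1.03 -0.51]
```

Request:
jog_arm(
  commands=[
    [-1,[0.093,0.043,0.017],[0,0,0]],
    [-1,[0.093,0.043,0.017],[0,0,0]],
    [-1,[0.093,0.043,0.02],[0,0,0]],
    [-1,[0.09,0.047,0.03],[0,0,0]],
    [-1,[0.09,0.047,0.03],[0,0,0]],
    [-1,[0.09,0.047,0.03],[0,0,0]],
    [-1,[0.08,0.05,0.043],[0,0,0]],
    [-1,[0.08,0.05,0.043],[0,0,0]],
  ],
)

```text
t: 13.3
ee_pos: [575.7, 185.9, 268.9]
orientation: [-2.078, -1.484, -0.86]
ft_force: [-2.1, -0.7, -3.0]
width: 0.2
grasp_force: 1.2
```

```bash
cat >> g.py <<'E'
def lid2():
    o=get_obs();print(o["t"],o["ee_pos"],o["ft_force"])
    Rt=R.from_rotvec(o["orientation"]).as_matrix()
    tip=o["ee_pos"]-OFF*Rt[:,2]+12*Rt[:,0]
    v=tip-H;print("tip angle est",np.arctan2(v[2],-v@u),"radius",np.hypot(v[2],v@u))
    for n in("top","side"):
        c=cam(n);P=cloud(c);Bx=(P-H)@u+112;By=(P-H)@w;b=c[0].astype(int)
        m=(abs(By)<172)&(Bx>-20)&(Bx<230)&(P[...,2]>140)&(P[...,2]<330)&(c[1]>0)&(b[...,0]>b[...,2]+25)&(b[...,0]>b[...,1]+10)
        if m.sum()<200: print(n,"few",m.sum());continue
        q=np.c_[Bx[m],P[m][:,2]]
        for _ in range(3):
            mu=q.mean(0);U,S,V=np.linalg.svd(q-mu,full_matrices=False);r=(q-mu)@V[1];q=q[abs(r)<max(4,1.5*r.std())]
        v=V[0]*np.sign(V[0][1]);print(n,len(q),"ang",np.arctan2(v[1],-v[0]),"mu",mu,"res",r.std())
E
python3 - <<'E'
from g import *
lid2();c=cam("side");cv2.imwrite("pics/s3.png",c[0])
E
```

```text
13.3 [575.71 185.9  268.89] [-2.13 -0.72 -3.03]
tip angle est 1.3552559195383782 radius 223.00578700209329
top 2072 ang 2.9329183840008284 mu [ 84.54 286.92] res 1.3039079149688138
side 536 ang 1.3542390278598535 mu [ 80.27 261.66] res 4.148674966966386
```

View pics/s3.png

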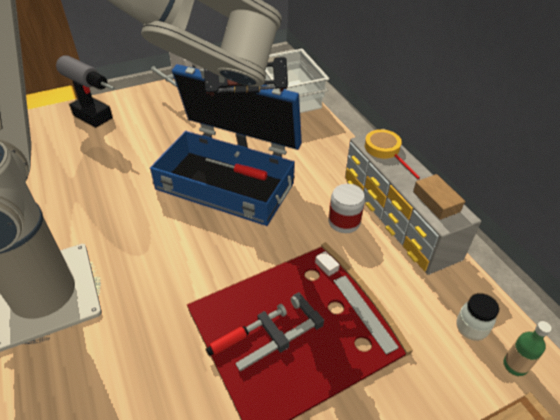

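The lid is up at about 1.35 rad, the box hasn't moved, and the screwdriver is visible inside at (240,170). I'll continue slowly.

Request:
jog_arm(
  commands=[
    [-1,[0.03,0.02,0.022],[0,0,0]],
    [-1,[0.03,0.02,0.022],[0,0,0]],
    [-1,[0.03,0.02,0.022],[0,0,0]],
    [-1,[0.03,0.02,0.022],[0,0,0]],
    [-1,[0.03,0.02,0.022],[0,0,0]],
    [-1,[0.03,0.02,0.022],[0,0,0]],
    [-1,[0.026,0.02,0.026],[0,0,0]],
    [-1,[0.026,0.02,0.026],[0,0,0]],
    [-1,[0.026,0.02,0.026],[0,0,0]],
    [-1,[0.026,0.02,0.026],[0,0,0]],
  ],
)

```text
t: 14.45
ee_pos: [606.4, 213.7, 271.9]
orientation: [-2.078, -1.484, -0.86]
ft_force: [-0.7, -0.6, 0.1]
width: 0.5
grasp_force: 0.5
```

Request:
jog_arm(
  commands=[
    [-1,[0.02,0.015,0.02],[0,0,0]],
    [-1,[0.02,0.015,0.02],[0,0,0]],
    [-1,[0.02,0.015,0.02],[0,0,0]],
  ],
)

```text
t: 14.75
ee_pos: [613.3, 220.1, 271.9]
orientation: [-2.079, -1.484, -0.86]
ft_force: [0.5, -1.2, 0.4]
width: 0.5
grasp_force: 0.4
```

Run:
```python
from g import *
lid2()
```

```text
14.75 [613.35 220.07 271.87] [ 0.5  -1.23  0.4 ]
tip angle est 1.5849714848121166 radius 220.85757287342437
top 1485 ang 3.093998891195784 mu [130.22 287.37] res 1.4440453594211435
side 530 ang 1.5797766262440316 mu [118.51 261.91] res 3.2824846592024457
```

Request:
jog_arm(
  commands=[
    [-1,[0.017,0.014,0.02],[0,0,0]],
    [-1,[0.017,0.014,0.02],[0,0,0]],
    [-1,[0.017,0.014,0.02],[0,0,0]],
    [-1,[0.017,0.014,0.02],[0,0,0]],
    [-1,[0,0,0],[0,0,0]],
  ],
)

```text
t: 15.35
ee_pos: [622.1, 228.3, 271.0]
orientation: [-2.078, -1.484, -0.86]
ft_force: [-0.0, -0.4, -0.6]
width: 0.3
grasp_force: 0.0
```

Request:
jog_arm(
  commands=[
    [-1,[0.017,0.014,0.02],[0,0,0]],
    [-1,[0.017,0.014,0.02],[0,0,0]],
    [-1,[0.017,0.014,0.02],[0,0,0]],
  ],
)

```text
t: 15.65
ee_pos: [628.5, 234.2, 270.3]
orientation: [-2.079, -1.484, -0.86]
ft_force: [-0.3, -0.4, -0.4]
width: 0.4
grasp_force: 0.3
```

Request:
jog_arm(
  commands=[
    [-1,[0.016,0.014,0.021],[0,0,0]],
    [-1,[0.016,0.014,0.021],[0,0,0]],
    [-1,[0.016,0.014,0.021],[0,0,0]],
  ],
)

```text
t: 15.95
ee_pos: [635.1, 240.3, 269.3]
orientation: [-2.079, -1.484, -0.86]
ft_force: [-0.4, -0.6, 0.7]
width: 1.1
grasp_force: 0.2
```

Run:
```python
from g import *
lid2()
```

```text
15.95 [635.06 240.29 269.28] [-0.38 -0.56  0.73]
tip angle est 1.7199286893512078 radius 220.69821489524114
top 1115 ang 0.057486596168670426 mu [155.33 282.85] res 1.5763287966644355
side 480 ang 1.710557847597038 mu [141.36 256.73] res 2.6656915507424714
```

Request:
jog_arm(
  commands=[
    [-1,[0.011,0.01,0.014],[0,0,0]],
    [-1,[0.011,0.01,0.014],[0,0,0]],
    [-1,[0.011,0.01,0.014],[0,0,0]],
  ],
)

```text
t: 16.35
ee_pos: [639.5, 244.2, 268.7]
orientation: [-2.079, -1.484, -0.86]
ft_force: [-0.9, -0.2, -0.5]
width: 0.5
grasp_force: 0.1
```

Request:
jog_arm(
  commands=[
    [-1,[0.011,0.01,0.014],[0,0,0]],
    [-1,[0.011,0.01,0.014],[0,0,0]],
    [-1,[0.011,0.01,0.014],[0,0,0]],
  ],
)

```text
t: 16.65
ee_pos: [644.2, 248.3, 268.1]
orientation: [-2.079, -1.484, -0.86]
ft_force: [0.3, 0.0, -0.3]
width: 0.4
grasp_force: 0.1
```

Request:
jog_arm(
  commands=[
    [-1,[0.01,0.01,0.015],[0,0,0]],
    [-1,[0.01,0.01,0.015],[0,0,0]],
    [-1,[0.01,0.01,0.015],[0,0,0]],
  ],
)

```text
t: 16.95
ee_pos: [648.7, 252.3, 266.9]
orientation: [-2.079, -1.484, -0.86]
ft_force: [-0.6, -0.2, -0.8]
width: 0.6
grasp_force: 0.4
```

Request:
jog_arm(
  commands=[
    [-1,[0.01,0.01,0.015],[0,0,0]],
    [-1,[0.01,0.01,0.015],[0,0,0]],
    [-1,[0.01,0.01,0.015],[0,0,0]],
  ],
)

```text
t: 17.25
ee_pos: [652.9, 256.1, 265.5]
orientation: [-2.079, -1.484, -0.859]
ft_force: [-3.1, -4.0, 0.6]
width: 0.4
grasp_force: 2.3
```

Request:
jog_arm(
  commands=[
    [-1,[0.01,0.01,0.015],[0,0,0]],
    [-1,[0.01,0.01,0.015],[0,0,0]],
    [-1,[0.01,0.01,0.015],[0,0,0]],
  ],
)

```text
t: 17.55
ee_pos: [656.8, 259.7, 264.0]
orientation: [-2.079, -1.485, -0.857]
ft_force: [-5.6, -7.8, 1.0]
width: 0.4
grasp_force: 4.9
```

Run:
```python
from g import *
lid2()
```

```text
17.55 [656.83 259.69 263.99] [-5.62 -7.8   0.96]
tip angle est 1.8541846308239047 radius 221.82943393159118
top 601 ang 1.9147779452873528 mu [168.82 272.63] res 4.065183852055543
side 509 ang 1.834690677220588 mu [161.66 250.6 ] res 2.3749400763657005
```

The stop is felt: the force rose steadily to about 10 N at roughly 1.83 rad. I'll back off gently and check the lid stays.

Request:
jog_arm(
  commands=[
    [-1,[-0.01,-0.01,-0.015],[0,0,0]],
    [-1,[-0.01,-0.01,-0.015],[0,0,0]],
    [-1,[-0.015,-0.015,-0.02],[0,0,0]],
    [-1,[-0.015,-0.015,-0.02],[0,0,0]],
    [-1,[-0.04,-0.04,-0.05],[0,0,0]],
    [-1,[-0.1,-0.08,-0.2],[0,0,0]],
    [-1,[-0.1,-0.08,-0.2],[0,0,0]],
    [-1,[-0.1,-0.08,-0.2],[0,0,0]],
    [-1,[-0.1,-0.08,-0.2],[0,0,0]],
    [-1,[0,0,0],[0,0,0]],
  ],
)

```text
t: 18.65
ee_pos: [586.0, 178.0, 296.6]
orientation: [-2.08, -1.483, -0.863]
ft_force: [0.2, -0.5, -0.2]
width: 0.6
grasp_force: 0.0
```

Run:
```python
from g import *
lid2()
o=get_obs();print(o["qpos"])
# box rim check: blue/low rim front corners via top image, compare to expected
import pickle
c1=cam("top");P=cloud(c1);b=c1[0].astype(int)
Bx=(P-H)@u+112;By=(P-H)@w
m=(P[...,2]>70)&(P[...,2]<100)&(Bx>-120)&(Bx<60)&(abs(By)<190)&(b[...,0]>b[...,2]+25)&(b[...,0]>b[...,1]+10)
print("rim box-frame rect",cv2.minAreaRect(np.c_[Bx[m],By[m]].astype(np.float32)),np.median(P[m][:,2]))
for x0 in (-1,1): 
  k=m&(x0*By>120); print(np.percentile(By[k],[2,98]),np.percentile(Bx[k],[2,98]))
np.save("rim.npy",np.c_[Bx[m],By[m]])
turn(R.from_euler('z',0).as_matrix()@np.diag([1.,-1,-1]))
```

```text
18.65 [585.99 177.96 296.62] [ 0.21 -0.48 -0.18]
tip angle est 1.3884732991323445 radius 249.71638409413984
top 993 ang 2.087381203794604 mu [165.21 277.19] res 4.915421750372029
side 346 ang 1.8077095363677251 mu [154.52 242.65] res 2.7351453931035534
[-0.13  0.24  1.87  0.92  1.05 -0.28]
rim box-frame rect ((-57.55403518676758, 116.87902069091797), (228.56153869628906, 114.22550201416016), 49.77729797363281) 82.98171398296085Traceback (most recent call last):
  File "<stdin>", line 11, in <module>
    return _quantile_unchecked(
        a, q, axis, out, overwrite_input, method, keepdims, weights)
    return _ureduce(a,
                    func=_quantile_ureduce_func,
    ...<5 lines>...
                    overwrite_input=overwrite_input,
                    method=method)
    r = func(a, **kwargs)
    result = _quantile(arr,
                       quantiles=q,
    ...<2 lines>...
                       out=out,
                       weights=wgt)
    slices_having_nans = np.isnan(arr[-1, ...])
                                  ~~~^^^^^^^^^
IndexError: index -1 is out of bounds for axis 0 with size 0
```

```bash
cat >> g.py <<'E'
def down(az):
    a=np.radians(az);y=np.array([np.cos(a),np.sin(a),0]);z=-Z;return np.c_[np.cross(y,z),y,z]
E
python3 - <<'E'
from g import *
go([470,-250,330]);turn(down(98.9))
E
```

```text
shift [-2.9   0.29 -3.38] rows>= 8.930232765544313
turn [ 1.02 -0.61 -2.46] rows>= 14.32329490422714
```

Request:
jog_arm(
  commands=[
    [-0.1,[-0.29,0.029,-0.338],[0,0,0]],
    [-0.1,[-0.29,0.029,-0.338],[0,0,0]],
    [-0.1,[-0.29,0.029,-0.338],[0,0,0]],
    [-0.1,[-0.29,0.029,-0.338],[0,0,0]],
    [-0.1,[-0.29,0.029,-0.338],[0,0,0]],
    [-0.1,[-0.29,0.029,-0.338],[0,0,0]],
    [-0.1,[-0.29,0.029,-0.338],[0,0,0]],
    [-0.1,[-0.29,0.029,-0.338],[0,0,0]],
    [-0.1,[-0.29,0.029,-0.338],[0,0,0]],
    [-0.1,[-0.29,0.029,-0.338],[0,0,0]],
  ],
)

```text
t: 19.8
ee_pos: [469.7, -251.3, 329.7]
orientation: [-2.078, -1.484, -0.86]
ft_force: [0.9, -0.1, 0.1]
width: 39.5
grasp_force: 0.0
```

Request:
jog_arm(
  commands=[
    [-0.1,[0,0,0],[0.064,-0.038,-0.154]],
    [-0.1,[0,0,0],[0.064,-0.038,-0.154]],
    [-0.1,[0,0,0],[0.064,-0.038,-0.154]],
    [-0.1,[0,0,0],[0.064,-0.038,-0.154]],
    [-0.1,[0,0,0],[0.064,-0.038,-0.154]],
    [-0.1,[0,0,0],[0.064,-0.038,-0.154]],
    [-0.1,[0,0,0],[0.064,-0.038,-0.154]],
    [-0.1,[0,0,0],[0.064,-0.038,-0.154]],
    [-0.1,[0,0,0],[0.064,-0.038,-0.154]],
    [-0.1,[0,0,0],[0.064,-0.038,-0.154]],
  ],
)

```text
t: 20.8
ee_pos: [470.7, -249.4, 329.4]
orientation: [-0.817, -2.797, -0.408]
ft_force: [0.3, 0.1, -0.9]
width: 39.7
grasp_force: 0.0
```

Request:
jog_arm(
  commands=[
    [-0.1,[0,0,0],[0.064,-0.038,-0.154]],
    [-0.1,[0,0,0],[0.064,-0.038,-0.154]],
    [-0.1,[0,0,0],[0.064,-0.038,-0.154]],
    [-0.1,[0,0,0],[0.064,-0.038,-0.154]],
    [-0.1,[0,0,0],[0.064,-0.038,-0.154]],
    [-0.1,[0,0,0],[0.064,-0.038,-0.154]],
    [-0.1,[0,0,0],[0,0,0]],
  ],
)

```text
t: 21.5
ee_pos: [469.8, -248.3, 330.0]
orientation: [0.254, -3.129, 0.0]
ft_force: [0.0, -0.4, 0.4]
width: 39.6
grasp_force: 0.0
```

Run:
```python
from g import *
lid2()
o=get_obs();print(o["qpos"],o["width"])
turn(down(98.9));go([470.3,-334.6,180],Rm=down(98.9))
# fingers in wrist view (tool coords)
c=cam("wrist");P=cloud(c);Rt=R.from_rotvec(o["orientation"]).as_matrix();T=(P-o["ee_pos"])@Rt;im=c[0].astype(int)
m=(im[...,2]>im[...,0]+40)&(abs(T[...,1])<50)&(abs(T[...,0])<14)&(T[...,2]>-90)&(T[...,2]<30)
print(m.sum(),np.percentile(T[m],[1,5,50,95,99],axis=0))
c1=cam("top");P=cloud(c1);b=c1[0].astype(int);Bx=(P-H)@u+112;By=(P-H)@w
m=(P[...,2]>76)&(P[...,2]<95)&(Bx>-120)&(Bx<120)&(abs(By)<190)&(b[...,0]>b[...,2]+20)
print("rim",m.sum(),np.percentile(Bx[m],[1,50]),np.percentile(By[m],[1,99]),np.median(P[m][:,2]))
m=(P[...,2]>3)&(P[...,2]<20)&(Bx>-75)&(Bx<40)&(abs(By)<150);print("floor z",np.median(P[m][:,2]),m.sum())
k=(b[...,2]>b[...,0]+60)&(b[...,2]>b[...,1]+60)&(Bx>0)&(Bx<110)&(abs(By)<160)
print("handle",k.sum(),np.percentile(Bx[k],[2,98]),np.percentile(By[k],[2,98]),np.median(P[k][:,2]))
```

```text
21.5 [ 469.76 -248.26  329.99] [ 0.02 -0.36  0.44]
tip angle est 0.6017540046884878 radius 496.42083538322527
top 1013 ang 1.8958785089732975 mu [164.21 274.38] res 4.985635477754162
side 237 ang 1.8430466099045892 mu [160.51 272.77] res 1.854049683676671
[-0.51  0.15  1.67 -0.    1.33 -2.24] 39.160511407558495
turn [ 0. -0.  0.] rows>= 0.025913034534192633
shift [ 0.13 -0.84  1.5 ] rows>= 3.4511560040172755
230 [[-11.74 -30.93 -83.28]
 [-11.31 -30.   -79.4 ]
 [  9.11  19.47 -49.32]
 [  9.76  29.8  -36.45]
 [  9.91  30.58 -35.27]]
rim 930 [-91.2    9.68] [-167.31  170.8 ] 83.56349106775917
floor z 8.8313637730555 5510
handle 366 [54.11 80.54] [-90.11   0.05] 31.458431260597592
```

Request:
jog_arm(
  commands=[
    [-0.1,[0.02,-0.14,0.45],[0,0,0]],
    [-0.1,[0.02,-0.14,0.45],[0,0,0]],
    [-0.1,[0.02,-0.14,0.45],[0,0,0]],
    [-0.1,[0.02,-0.14,0.45],[0,0,0]],
    [-0.1,[0.02,-0.14,0.45],[0,0,0]],
    [-0.1,[0.02,-0.14,0.4],[0,0,0]],
    [-0.1,[0,0,0],[0,0,0]],
  ],
)

```text
t: 22.4
ee_pos: [466.8, -334.0, 59.1]
orientation: [0.243, -3.121, -0.011]
ft_force: [-0.6, 0.7, -0.7]
width: 39.4
grasp_force: 0.0
```

Run:
```python
from g import *
o=get_obs();print(o["ee_pos"],o["ft_force"])
c=cam("wrist");P=cloud(c);Rt=R.from_rotvec(o["orientation"]).as_matrix();T=(P-o["ee_pos"])@Rt;im=c[0]
cv2.imwrite("pics/w4.png",im)
hsv=cv2.cvtColor(im,cv2.COLOR_BGR2HSV)
m=(P[...,2]>19)&(P[...,2]<34)&(hsv[...,1]<100)&(hsv[...,2]>80)
nl,L,S,C=cv2.connectedComponentsWithStats(m.astype(np.uint8))
for i in range(1,nl):
    if S[i,4]>150: Q=P[L==i];print(S[i],C[i],"z",np.median(Q[:,2]),cv2.minAreaRect(Q[:,:2].astype(np.float32)),"tool",T[L==i].mean(0))
d=(P[...,2]>12.5+13)&(hsv[...,2]<90)&(P[...,2]<55)&(np.linalg.norm(P[...,:2]-[470,-320],axis=-1)<110)
nl,L,S,C=cv2.connectedComponentsWithStats(d.astype(np.uint8))
for i in range(1,nl):
    if S[i,4]>150: Q=P[L==i];print("dark",S[i],"z",np.median(Q[:,2]),cv2.minAreaRect(Q[:,:2].astype(np.float32)))
fm=(im[...,2].astype(int)>im[...,0]+40)&(abs(T[...,1])<50)&(abs(T[...,0])<16)&(T[...,2]>-90)&(T[...,2]<15);print("finger",np.percentile(T[fm],[1,99,99.8],axis=0))
```

```text
[ 466.81 -334.03   59.13] [-0.63  0.66 -0.75]
[ 264    0   27  146 3609] [276.93  71.36] z 29.078402271049242 ((373.1853332519531, -348.45855712890625), (87.62753295898438, 16.202545166015625), 8.246736526489258) tool [96.41  0.08 31.04]
[ 301   95   86  136 2930] [355.2  163.19] z 30.78131804133639 ((423.573974609375, -295.2156066894531), (91.95936584472656, 57.32780456542969), 9.360410690307617) tool [38.1  53.29 29.03]
[ 264  182   24   91 2042] [275.76 226.43] z 29.11268769759647 ((474.5107421875, -332.7695007324219), (67.72796630859375, 17.723297119140625), 7.837318420410156) tool [-7.14 -0.67 29.98]
[344 259  30  13 215] [359.23 263.79] z 26.687270343756182 ((493.6004638671875, -265.9519348144531), (22.623857498168945, 6.013242721557617), 82.30166625976562) tool [-36.91  61.69  32.62]
[296 276  23  20 359] [306.09 286.06] z 33.02354087564211 ((514.1389770507812, -303.4433288574219), (16.50093650817871, 16.453811645507812), 8.223543167114258) tool [-51.7   21.76  25.79]
dark [353  85  30  12 318] z 33.66282042969971 ((372.8792419433594, -288.4409484863281), (6.47898006439209, 18.618906021118164), 8.455445289611816)
dark [253 145 132  36 530] z 33.9008030056239 ((415.2680969238281, -315.93853759765625), (21.681434631347656, 89.17189025878906), 20.787845611572266)
dark [256 269  62  30 507] z 33.85570849001297 ((512.4066772460938, -320.0456848144531), (17.41226577758789, 45.12171936035156), 14.358234405517578)
finger [[-11.58 -31.02 -82.6 ]
 [  9.86  28.4  -35.52]
 [  9.96  28.5  -34.91]]
```

View pics/w4.png

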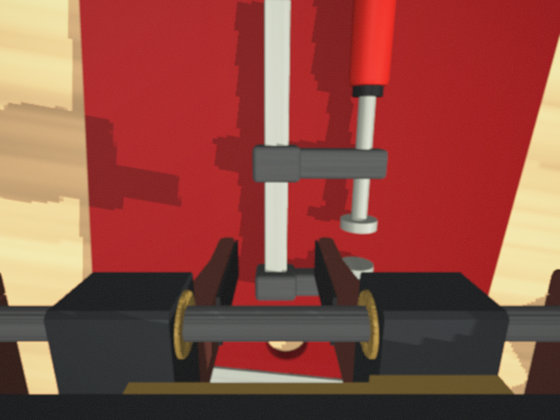

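The fingers straddle the bar: tips at (225,245) and (330,245), bar at column 276, with the spindle clear to the right. Now descending.

Request:
jog_arm(
  commands=[
    [-0.1,[-0.05,-0.01,0.15],[0,0,0]],
    [-0.1,[0,0,0.2],[0,0,0]],
    [-0.1,[0,0,0.2],[0,0,0]],
    [-0.1,[0,0,0.08],[0,0,0]],
    [-0.1,[0,0,0.05],[0,0,0]],
    [-0.1,[0,0,0.05],[0,0,0]],
    [-0.1,[0,0,0],[0,0,0]],
  ],
)

```text
t: 23.15
ee_pos: [475.4, -335.2, -7.6]
orientation: [0.249, -3.129, 0.001]
ft_force: [-0.4, 0.6, -0.3]
width: 39.9
grasp_force: 0.0
```

Request:
jog_arm(
  commands=[
    [-0.1,[0,0,0.03],[0,0,0]],
    [-0.1,[0,0,0.02],[0,0,0]],
    [-0.1,[0,0,0],[0,0,0]],
  ],
)

```text
t: 23.45
ee_pos: [474.9, -335.1, -13.0]
orientation: [0.248, -3.129, 0.0]
ft_force: [0.2, -0.1, 0.1]
width: 39.8
grasp_force: 0.0
```

Request:
jog_arm(
  commands=[
    [-0.1,[0,0.015,0.03],[0,0,0]],
    [-0.1,[0,0,0.03],[0,0,0]],
    [-0.1,[0,0,0.01],[0,0,0]],
    [-0.1,[0,0,0],[0,0,0]],
  ],
)

```text
t: 23.85
ee_pos: [474.5, -333.5, -20.3]
orientation: [0.249, -3.128, -0.0]
ft_force: [0.1, 0.9, 0.0]
width: 39.4
grasp_force: 0.0
```

Request:
jog_arm(
  commands=[
    [-1,[0,0,0],[0,0,0]],
    [-1,[0,0,0],[0,0,0]],
    [-1,[0,0,0],[0,0,0]],
    [-1,[0,0,0],[0,0,0]],
    [-1,[0,0,0],[0,0,0]],
    [-1,[0,0,0],[0,0,0]],
  ],
)

```text
t: 24.45
ee_pos: [474.7, -333.5, -19.9]
orientation: [0.248, -3.129, 0.0]
ft_force: [-0.5, 0.3, 0.3]
width: 15.6
grasp_force: 30.0
```

Request:
jog_arm(
  commands=[
    [-1,[0,0,-0.05],[0,0,0]],
    [-1,[0,0,-0.1],[0,0,0]],
    [-1,[0,0,-0.2],[0,0,0]],
    [-1,[0,0,-0.35],[0,0,0]],
    [-1,[0,0,-0.35],[0,0,0]],
    [-1,[0,0,-0.35],[0,0,0]],
    [-1,[0,0,-0.3],[0,0,0]],
    [-1,[0,0,-0.15],[0,0,0]],
    [-1,[0,0,0],[0,0,0]],
  ],
)

```text
t: 25.35
ee_pos: [476.4, -334.3, 167.3]
orientation: [-0.249, 3.131, -0.005]
ft_force: [1.0, -0.5, -3.6]
width: 15.5
grasp_force: 30.0
```

Run:
```python
from g import *
o=get_obs();print(o["ee_pos"],o["ft_force"],o["width"],o["grasp_force"],o["qpos"])
t=box(-47,-61,o["ee_pos"][2]);print(t);go(t);turn(down(41.3))
```

```text
[ 476.37 -334.34  167.35] [ 1.01 -0.51 -3.6 ] 15.501271869545064 29.97458517551422 [-0.63  0.38  1.74 -0.    1.01 -2.36]
[499.06  82.21 167.35]
shift [-0.88  4.08 -0.01] rows>= 8.34349561772111
turn [-0.    0.    1.28] rows>= 6.728408568850419
```

Request:
jog_arm(
  commands=[
    [-1,[-0.04,0.2,0],[0,0,0]],
    [-1,[-0.08,0.36,0],[0,0,0]],
    [-1,[-0.08,0.38,0],[0,0,0]],
    [-1,[-0.08,0.38,0],[0,0,0]],
    [-1,[-0.08,0.38,0],[0,0,0]],
    [-1,[-0.08,0.38,0],[0,0,0]],
    [-1,[-0.08,0.38,0],[0,0,0]],
    [-1,[-0.08,0.38,0],[0,0,0]],
    [-1,[-0.08,0.38,0],[0,0,0]],
    [-1,[-0.08,0.36,0],[0,0,0]],
  ],
)

```text
t: 26.35
ee_pos: [491.4, 34.3, 162.8]
orientation: [0.249, -3.125, -0.0]
ft_force: [0.1, -0.0, -3.6]
width: 15.8
grasp_force: 30.0
```

Request:
jog_arm(
  commands=[
    [-1,[-0.08,0.3,0],[0,0,0]],
    [-1,[-0.04,0.2,0],[0,0,0]],
    [-1,[0,0,0],[0,0,0.16]],
    [-1,[0,0,0],[0,0,0.16]],
    [-1,[0,0,0],[0,0,0.16]],
    [-1,[0,0,0],[0,0,0.16]],
    [-1,[0,0,0],[0,0,0.16]],
    [-1,[0,0,0],[0,0,0.16]],
    [-1,[0,0,0],[0,0,0.16]],
    [-1,[0,0,0],[0,0,0.16]],
  ],
)

```text
t: 27.35
ee_pos: [495.2, 83.6, 162.5]
orientation: [-1.295, -2.855, 0.007]
ft_force: [-0.1, 1.3, -3.4]
width: 15.7
grasp_force: 30.0
```

Request:
jog_arm(
  commands=[
    [-1,[0,0,0],[0,0,0]],
    [-1,[0,0,0],[0,0,0]],
  ],
)

```text
t: 27.55
ee_pos: [496.2, 83.5, 163.4]
orientation: [-1.283, -2.862, 0.005]
ft_force: [-0.5, 0.3, -3.7]
width: 15.4
grasp_force: 30.0
```

Run:
```python
from g import *
o=get_obs();print(o["ee_pos"],o["ft_force"],o["width"],o["grasp_force"],o["qpos"])
go(box(-47,-61,o["ee_pos"][2]));turn(down(41.3))
for n in("top","wrist","side"):
    c=cam(n);P=cloud(c);Bx=(P-H)@u+112;By=(P-H)@w;b=c[0].astype(int);hsv=cv2.cvtColor(c[0],cv2.COLOR_BGR2HSV)
    k=(b[...,2]>b[...,0]+70)&(b[...,2]>b[...,1]+70)&(P[...,2]>150)&(P[...,2]<220)&(abs(Bx)<100)&(By>0)&(By<250)
    if k.sum()>50: q=np.c_[Bx[k],By[k]].astype(np.float32);print(n,"handle",k.sum(),cv2.minAreaRect(q),np.percentile(P[k][:,2],[2,50,98]))
    k=(hsv[...,1]<90)&(hsv[...,2]>80)&(P[...,2]>150)&(P[...,2]<200)&(abs(Bx)<80)&(abs(By)<200)
    nl,L,S,C=cv2.connectedComponentsWithStats(k.astype(np.uint8))
    for i in range(1,nl):
        if S[i,4]>60: q=np.c_[Bx,By][L.ravel()==i] if 0 else np.c_[Bx[L==i],By[L==i]].astype(np.float32);print(n,"steel",S[i,4],cv2.minAreaRect(q),np.median(P[L==i][:,2]))
```

```text
[496.2   83.46 163.37] [-0.48  0.28 -3.66] 15.385921028936599 29.974867701530457 [ 0.14  0.28  1.91  0.    0.96 -0.58]
shift [-0.03  0.01 -0.  ] rows>= 0.06255552613509469
turn [-0.01 -0.    0.01] rows>= 0.06236661376864743
wrist handle 2553 ((12.579925537109375, 48.31550598144531), (18.317771911621094, 25.44778823852539), 88.1307373046875) [206.78 217.38 219.89]
side handle 110 ((7.77983283996582, 91.02300262451172), (50.221920013427734, 21.339582443237305), 88.34202575683594) [206.2  215.39 219.78]
```

Run:
```python
from g import *
for n in("top","wrist","side"):
    c=cam(n);P=cloud(c);Bx=(P-H)@u+112;By=(P-H)@w;b=c[0].astype(int);hsv=cv2.cvtColor(c[0],cv2.COLOR_BGR2HSV)
    k=(b[...,2]>b[...,0]+70)&(b[...,2]>b[...,1]+70)&(P[...,2]>185)&(P[...,2]<240)&(abs(Bx)<60)&(By>0)&(By<250)
    if k.sum()>50: q=np.c_[Bx[k],By[k]].astype(np.float32);print(n,"handle",k.sum(),cv2.minAreaRect(q),np.percentile(P[k],[2,50,98],axis=0)[:,2],np.percentile(q,[2,98],axis=0))
    k=(hsv[...,1]<90)&(hsv[...,2]>80)&(P[...,2]>200)&(P[...,2]<225)&(Bx>-75)&(Bx<60)&(By>-110)&(By<220)
    nl,L,S,C=cv2.connectedComponentsWithStats(k.astype(np.uint8))
    for i in range(1,nl):
        if S[i,4]>60: q=np.c_[Bx[L==i],By[L==i]].astype(np.float32);print(n,"steel",S[i,4],cv2.minAreaRect(q),np.median(P[L==i][:,2]))
```

```text
top steel 350 ((-49.29750061035156, 44.168155670166016), (88.17952728271484, 15.936444282531738), 89.46710205078125) 211.38856168996682
wrist handle 2891 ((13.097968101501465, 47.51880645751953), (18.244373321533203, 25.392915725708008), 86.44070434570312) [207.72 218.55 221.55] [[ 1.23 39.2 ]
 [24.06 54.31]]
wrist steel 16447 ((-16.438541412353516, 17.328672409057617), (88.56478118896484, 77.39875030517578), 0.7991018295288086) 216.6486507435867
wrist steel 2784 ((13.792359352111816, -39.549278259277344), (26.301456451416016, 38.522178649902344), 1.0008193254470825) 213.8600396220921
wrist steel 3690 ((-46.45743942260742, -51.8759651184082), (59.16742706298828, 17.0105037689209), 89.92984771728516) 213.35842195790414
wrist steel 109 ((-52.898170471191406, -105.63142395019531), (10.259115219116211, 5.098930358886719), 24.753372192382812) 222.9388166307311
side handle 166 ((9.07899284362793, 89.06610870361328), (23.90474510192871, 55.849510192871094), 0.9318233728408813) [206.73 218.72 223.61] [[ -2.28  64.69]
 [ 19.47 115.31]]
side steel 178 ((-50.36028289794922, 46.25370788574219), (91.10527038574219, 20.579147338867188), 86.6502685546875) 213.2320300239569
```

Request:
jog_arm(
  commands=[
    [-1,[0,0,0.2],[0,0,0]],
    [-1,[0,0,0.35],[0,0,0]],
    [-1,[0,0,0.35],[0,0,0]],
    [-1,[0,0,0.35],[0,0,0]],
    [-1,[0,0,0.2],[0,0,0]],
    [-1,[0,0,0.15],[0,0,0]],
    [-1,[0,0,0.08],[0,0,0]],
    [-1,[0,0,0.04],[0,0,0]],
    [-1,[0,0,0],[0,0,0]],
  ],
)

```text
t: 28.75
ee_pos: [497.4, 83.2, -7.2]
orientation: [-1.289, -2.862, 0.003]
ft_force: [-0.8, -0.0, -4.0]
width: 15.8
grasp_force: 30.0
```

Request:
jog_arm(
  commands=[
    [-1,[0,0,0.02],[0,0,0]],
    [-1,[0,0,0.02],[0,0,0]],
    [-1,[0,0,0.02],[0,0,0]],
    [-1,[0,0,0],[0,0,0]],
  ],
)

```text
t: 29.15
ee_pos: [497.2, 83.2, -13.2]
orientation: [-1.29, -2.862, 0.003]
ft_force: [-0.3, -0.2, -3.9]
width: 15.7
grasp_force: 30.0
```

Request:
jog_arm(
  commands=[
    [-1,[0,0,0.02],[0,0,0]],
    [-1,[0,0,0.02],[0,0,0]],
    [-1,[0,0,0.02],[0,0,0]],
    [-1,[0,0,0],[0,0,0]],
  ],
)

```text
t: 29.55
ee_pos: [496.8, 83.1, -19.6]
orientation: [-1.289, -2.861, 0.003]
ft_force: [0.5, 0.3, -3.7]
width: 15.6
grasp_force: 30.0
```

Request:
jog_arm(
  commands=[
    [-1,[0,0,0.01],[0,0,0]],
    [-1,[0,0,0.01],[0,0,0]],
    [-1,[0,0,0],[0,0,0]],
  ],
)

```text
t: 29.85
ee_pos: [497.1, 83.2, -21.3]
orientation: [-1.289, -2.862, 0.003]
ft_force: [0.2, -0.7, -2.7]
width: 15.7
grasp_force: 30.0
```

Request:
jog_arm(
  commands=[
    [-1,[0,0,0.01],[0,0,0]],
    [-1,[0,0,0],[0,0,0]],
  ],
)

```text
t: 30.05
ee_pos: [497.1, 83.1, -22.3]
orientation: [-1.289, -2.862, 0.003]
ft_force: [0.5, -1.2, -2.5]
width: 15.7
grasp_force: 30.0
```

Request:
jog_arm(
  commands=[
    [-1,[0,0,0.01],[0,0,0]],
    [-1,[0,0,0],[0,0,0]],
  ],
)

```text
t: 30.25
ee_pos: [497.3, 83.1, -22.9]
orientation: [-1.29, -2.862, 0.002]
ft_force: [-0.5, -1.2, 2.0]
width: 15.8
grasp_force: 30.0
```

Set down on the floor (force changed from -3.7 to +2 N). Release and withdraw.

Request:
jog_arm(
  commands=[
    [-0.25,[0,0,0],[0,0,0]],
    [-0.25,[0,0,0],[0,0,0]],
    [-0.25,[0,0,0],[0,0,0]],
    [-0.25,[0,0,-0.03],[0,0,0]],
    [-0.25,[0,0,-0.1],[0,0,0]],
    [-0.25,[0,0,-0.2],[0,0,0]],
    [-0.25,[0,0,-0.4],[0,0,0]],
    [-0.25,[0,0,-0.4],[0,0,0]],
    [-0.25,[0,0,-0.4],[0,0,0]],
    [-0.25,[0,0,-0.4],[0,0,0]],
  ],
)

```text
t: 31.25
ee_pos: [497.4, 83.2, 172.2]
orientation: [-1.29, -2.862, 0.002]
ft_force: [0.6, 0.3, -0.2]
width: 33.3
grasp_force: 0.0
```

Request:
jog_arm(
  commands=[
    [-0.25,[0,-0.4,-0.3],[0,0,0]],
    [-0.25,[0,-0.4,-0.3],[0,0,0]],
    [-0.25,[0,-0.3,0],[0,0,0]],
    [-0.25,[-0.4,0,0],[0,0,0]],
    [-0.25,[-0.4,0,0],[0,0,0]],
    [-0.25,[-0.4,0,0],[0,0,0]],
    [-0.25,[0,0,0],[0,0,0]],
    [-0.25,[0,0,0],[0,0,0]],
  ],
)

```text
t: 32.05
ee_pos: [494.6, -79.8, 230.0]
orientation: [-1.291, -2.86, 0.003]
ft_force: [-0.5, 0.3, -0.2]
width: 33.2
grasp_force: 0.0
```

Run:
```python
from g import *
lid2();o=get_obs();print(o["t"],o["qpos"],o["width"])
cs=[]
for n in("top","side"):
    c=cam(n);q=(190,235) if n=="top" else (225,150);cs.append(cv2.resize(c[0][q[1]-100:q[1]+100,q[0]-100:q[0]+100],(400,400)))
    P=cloud(c);Bx=(P-H)@u+112;By=(P-H)@w;b=c[0].astype(int)
    k=(b[...,2]>b[...,0]+60)&(b[...,2]>b[...,1]+60)&(Bx>-90)&(Bx<45)&(By<160)&(By>0)&(P[...,2]<60)
    if k.sum()>30:print(n,"handle",k.sum(),np.percentile(np.c_[Bx[k],By[k],P[k][:,2]],[2,50,98],axis=0))
cv2.imwrite("pics/end.png",np.hstack(cs))
```

```text
32.05 [494.61 -79.78 230.  ] [-0.53  0.3  -0.19]
tip angle est 0.5920398843151042 radius 324.39335987642517
top 985 ang 1.95298889304045 mu [164.94 276.38] res 5.004749866347242
side 455 ang 1.808762988531604 mu [156.5  250.36] res 2.554540267896227
32.15 [-0.18  0.19  1.86 -0.    1.1  -0.91] 32.61189997588147
top handle 323 [[ -1.18  40.82   8.11]
 [  9.88  76.67  31.62]
 [ 27.   112.11  36.79]]
side handle 237 [[ -1.85  42.13  12.31]
 [  4.63  77.99  31.86]
 [ 43.08 114.83  38.5 ]]
```

View pics/end.png

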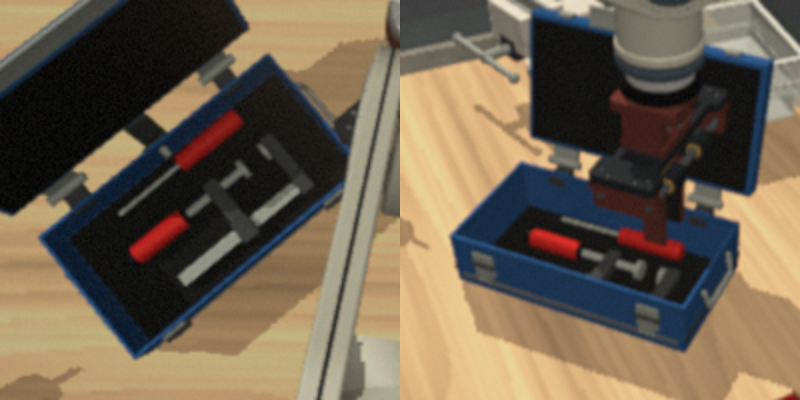

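The crops show the clamp flat on the floor in front of the screwdriver, with its bar from (180,280) to (300,185) in the left crop. The lid is open at about 1.81 rad and the gripper is clear. Handing in.

```bash
python3 -c "
from workcell import close_job
print(close_job())"
```

```text
the job is handed in; nothing more can be done
None
```

The lid is open, resting at about 1.81 rad where I felt the stop (the push peaked near 10 N), the clamp lies flat in the box in front of the screwdriver, and the job is handed in at about 32 s of robot time; no verdict came back.

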